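# Zero the coffee grinder and set the burr gap

### The job

Zero the coffee grinder on the counter: screw the knurled thumbscrew on its top clockwise until you feel the burrs come firmly together, without forcing it, then back it off a quarter turn and let go. Leave the dosing cup, bean jar, mug and tamper where they stand.

Things in the scene. Friction and masses are not known exactly. Their poses are not given: they have to be found in the camera images.
- grinder: White and wood electric coffee grinder, fixed. Origin on the counter, exactly under the thumbscrew's vertical axis; z up. Housing 112 mm wide (y), reaching 61 mm in front of the axis (-x, spout side) and 129 mm behind; flat top 190 mm above the counter. Black bean funnel with wooden lid, 66 mm across, centred 94 mm behind the axis (+x), top 226 mm above the counter.
- turret_top (a point): Centre of the top of the round aluminium turret on the housing, under the thumbscrew: 108 mm across, this top 220 mm above the counter, with black ticks every eighth of a turn near its edge. On it a dark collar 60 mm across, 7 mm high. Fixed. Nothing stands higher than the collar within 60 mm of the axis; a grip of about 45 N on the thumbscrew does not slip.
- screw_head (a point): Middle (on the axis, 249 mm above the counter) of the thumbscrew's head: upright knurled brass cylinder, 42 mm across, 32 mm high (233 to 265 mm above the counter), grippable at any yaw. Its x axis is the orange pointer on the black top and turns with it. Clockwise from above (negative about z) closes the burrs; starts 0.35 to 0.67 turn open. The head keeps its height.
- collar (a joint): Elastic twist (rad) of the burr mount, positive clockwise: 0.2 per N m on the thumbscrew, springs back. Thread drag alone, either way, is 0.08 N m. The pointer's direction where the burrs meet differs every time; there torque rises by 5 N m per rad of further turn. 0.3 to 0.6 N m brings them firmly together; 1 N m spoils them. The quarter turn counts from first meeting, not from the wound-up end.
- burr_moving (a point): Face of the moving burr, hidden inside, on the thumbscrew's axis: 150 mm above the counter when the burrs meet; rises 1.5 mm per turn of opening.
- burr_fixed (a point): Face of the fixed burr, hidden inside, on the thumbscrew's axis, 150 mm above the counter. The gap is the height of burr_moving over it: 0.375 mm at a quarter turn open.
- dosing_cup: Steel cup, 58 mm across, 58 mm high, standing loose on the grinder's base plate under the spout; origin at its underside. A bystander.
- bean_jar: Amber jar with a lid, 90 mm across, 150 mm high, loose on the counter beside the grinder; origin at its underside. A bystander.
- mug: Blue mug, 82 mm across, 92 mm high, loose on the counter; origin at its underside. A bystander.
- tamper: Steel coffee tamper, 58 mm across, 88 mm high, standing loose on the counter; origin at its underside. A bystander.

How it is judged:
On the way, in this order (a step that is already met when the one before it is completed fails the run):
1. the thumbscrew is turned in until the burrs are firmly together (gap closed, at least 0.2 N m on the thumbscrew) (z of burr_moving in the frame of burr_fixed below 3e-05 m and value of joint collar above 0.04 rad), for 0.05 s.
2. it is backed off a quarter turn from there, within 20 degrees (z of burr_moving in the frame of burr_fixed between 0.000292 and 0.000458 m), for 0.2 s.
At the end, for the whole second after the job is handed in: The thumbscrew stands a quarter turn (within 20 degrees) open from where the burrs meet, i.e. a burr gap of 0.29 to 0.46 mm, at rest and let go, after the burrs had been brought firmly together; cup, jar, mug and tamper are within 20 mm of where they stood (all of step 2 and velocity of joint collar below 0.05 rad/s and distance of each of dosing_cup, bean_jar, mug, tamper from where it was at the start of the episode below 0.02 m); the robot touches nothing.
It fails at once if the thumbscrew is forced: more than 1 N m with the burrs together (value of joint collar above 0.2 rad).
It fails at once if the robot leans on the grinder's housing with more than 25 N (contact force between any of the fingers, the arm and grinder above 25 N).
It fails at once if the cup, jar, mug or tamper is pushed away or tipped (distance of any of dosing_cup, bean_jar, mug, tamper from where it was at the start of the episode above 0.02 m or angle between any of dosing_cup, bean_jar, mug, tamper's own z axis and vertical above 0.3 rad).
It also fails if it takes over 72 s, if anything falls off the work surface, if the arm or the gripper's body presses on something with over 40 N, if the wrist force passes 120 N, or if a joint passes its speed limit or range.

### The arm

A 7-joint arm with a two-finger parallel gripper is mounted at the origin on the work surface. World frame = base frame: x ahead of the robot, y to its left, z up, the work surface at z = 0. Lengths are in m, angles in rad, forces in N, time in s.
With the tool pointing down it reaches from about 0.4 to 0.9 m from the base axis. Payload 5.5 kg.
Tool frame: the origin (TCP) lies at the very end of the fingers, on their centre line; the grasp point (between the pads) lies 19 mm behind it; z points along the fingers, y is the line along which they close (so a half turn about z gives the same grasp; the last joint's range is limited). The gripper opens to 92 mm and grips with 3 to 60 N. Pads are 19 mm wide; open, the fingers measure 130 mm over their backs; the gripper's body (75 mm by 190 mm) begins 47 mm behind the grasp point.
Start: joints at [-1.036, 0.501, -0.427, 1.55, 0.221, 1.138, -0.21], TCP at [0.174, 0.626, 0.227] pointing down, gripper open.
Joint ranges: [-2.88, 2.88], [-0.31, 2.03], [-1.54, 1.56], [0.2, 2.42], [-1.41, 4.55], [0.19, 2.02], [-2.57, 2.57]. Speed limits (rad/s): [2.57, 2.57, 3.14, 3.14, 3.14, 3.14, 3.14].

### API

Orientations are given as a 3x3 rotation matrix whose columns are the frame's x, y, z axes.
In Python, from station import telemetry, cams, env, silhouettes gives the robot as it stands.
- The arm moves only by the shell command python3 -m jog [OPENING] [FORCE], which reads ROWS from standard input. ROWS is a JSON object whose key "moves" holds a list of rows, 1 to 20 of them, each of 4 numbers: dx, dy, dz in m, then a turn about the tool's z in rad; each row shifts and turns the commanded pose from where the row before left it, along the tool's axes as they then stand; what a row does not reach is not made up. A row lasts 1/8 s, in which the tool goes at most 0.0625 m and 0.188 rad, less where a joint would pass 70% of its speed; a pose out of reach is approached as far as the arm can. OPENING is the finger opening in m, set as the command begins (- or left out keeps the last). The fingers move at their own pace and stop on an object; FORCE is the grip in N (left out, the last holds). Time passes only in rows, so rows that do not move let the fingers close. It prints the time, the measured TCP pose, the force, the opening and the grip force at its end. Input that does not fit is refused with a message, and nothing moves.
- telemetry.read_state(): the state, without advancing time (a new reading comes with each control period).
- cams.read_camera(name): name is "side" or "top"; returns a dict with "img" (400x640x3 uint8, red, green, blue), "fx", "fy", "cx", "cy" (pixels), "extrinsics" (4x4, takes a point from world to camera coordinates). Camera axes: x right, y down, z forward; pixel columns grow to the right and rows downward; lengths in m; the calibration is good to about 2 mm. A picture is of the moment at which its call begins. There is no depth.
- env.job_done(): hands the job in; it is judged then, once.
Trained networks look in a picture, given as the dict that the camera call returned (one of the last four; its "shot" number tells which), for a name from the list of things; names that differ only in an ending like _2 or _b are one class to them, and where a whole thing is asked for, a point or a joint stands for the part that bears it (a point fixed in the world has none). Each returns a list of dicts, best first, with "conf" (0 to 1); they miss things now and then, are a little off and sometimes report something else, mostly with a low value. They report only what shows in the picture. A call takes as long as a camera call.
- silhouettes(label, picture): "region" (400x640 bool, what is visible of it) and "uv" ([column, row] in pixels, amid what is visible of it).
The state is a dict: "t": time; "q": joint angles; "joint_vel": joint speeds; "tau": joint torques, N m; "tcp_pos": TCP position; "ee_rot": TCP orientation; "force": force on the tool from outside, world axes, zero at the start; "wrist_torque": the same for the moment, N m; "finger_gap": finger opening in m; "grip_force": force on a finger pad.
Only numpy, scipy, OpenCV 4.12 (cv2) and the standard library are available. Lean on these libraries where they do the work, as an engineer would, in place of code of your own. Each camera call takes 0.05 s, during which the arm holds its last target. There are 200 camera calls.

## Working session

There is one attempt and no reset: what is moved stays moved. The work goes in short steps, Python scripts to look and compute and a shell command to move; the robot and the scene stay as the last step left them, time stands still between calls to the robot, and variables do not carry over. Pictures are saved under pics/ and viewed, at most 10 in all, crops included, and the job is handed in when it is done.

```bash
mkdir -p pics; ls
python3 - <<'E'
from station import telemetry, cams, env, silhouettes
import cv2,numpy as np
s=telemetry.read_state()
for k,v in s.items(): print(k,np.round(v,3).tolist())
for n in("side","top"):
    c=cams.read_camera(n); cv2.imwrite(f"pics/{n}0.png",c["img"][...,::-1])
    print(n,c["fx"],c["fy"],c["cx"],c["cy"],np.round(c["extrinsics"],4).tolist())
    for l in("screw_head","grinder","turret_top","dosing_cup","bean_jar","mug","tamper"):
        for d in silhouettes(l,c)[:2]:
            r=d["region"];ys,xs=np.where(r); print(l,round(d["conf"],2),np.round(d["uv"],1),xs.min(),xs.max(),ys.min(),ys.max(),r.sum())
E
```

```text
pics
t 0.0
q [-1.036, 0.502, -0.427, 1.551, 0.221, 1.138, -0.21]
joint_vel [0.0, -0.0, 0.001, -0.0, -0.001, 0.0, 0.0]
tau [0.001, -56.66, -5.816, -27.912, -0.069, 0.031, 0.0]
tcp_pos [0.174, 0.625, 0.226]
ee_rot [[-0.963, 0.268, -0.001], [0.268, 0.963, -0.002], [0.0, -0.002, -1.0]]
force [0.524, -0.994, -0.026]
wrist_torque [-0.053, -0.018, 0.023]
grip_force 0.0
finger_gap 0.092
side 480.63222801157565 480.63222801157565 320.8214647504421 193.86387608604696 [[0.6865, -0.7267, -0.024, -0.3573], [-0.4052, -0.355, -0.8425, 0.3755], [0.6037, 0.5882, -0.5381, 0.7975], [0.0, 0.0, 0.0, 1.0]]
screw_head 0.9 [355.3 197.8] 345 368 186 211 530
grinder 0.67 [376.5 266.4] 296 425 188 332 9780
turret_top 0.86 [378.3 267.4] 295 425 189 332 9604
dosing_cup 0.88 [329.4 281.2] 312 339 262 300 923
bean_jar 0.62 [339.2 189.8] 329 358 181 203 330
mug 0.59 [379.4 371.3] 352 423 341 399 3041
mug 0.57 [329.2 279.3] 312 340 261 300 951
tamper 0.97 [422.4 318.4] 413 440 291 337 959
top 447.10696793749963 447.10696793749963 314.15884760628785 198.7765031384895 [[0.0173, -0.9997, 0.0189, 0.048], [-0.9895, -0.0198, -0.1433, 0.6038], [0.1436, -0.0162, -0.9895, 1.1381], [0.0, 0.0, 0.0, 1.0]]
screw_head 0.56 [401.4 235.4] 389 411 226 245 365
grinder 0.92 [384.  216.1] 342 435 180 290 4027
turret_top 0.81 [386.3 215. ] 343 434 181 289 3787
dosing_cup 0.64 [366.4 264.1] 358 379 253 269 245
dosing_cup 0.29 [454.3 300.7] 434 477 283 321 1264
bean_jar 0.95 [329.7 184.1] 314 352 166 207 1250
bean_jar 0.7 [399.1 235.3] 384 410 224 249 535
mug 0.69 [455.1 297.9] 433 476 284 321 1297
```

View pics/side0.png

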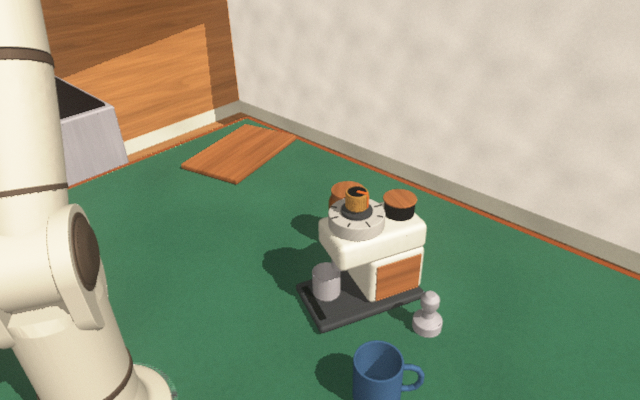

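View pics/top0.png

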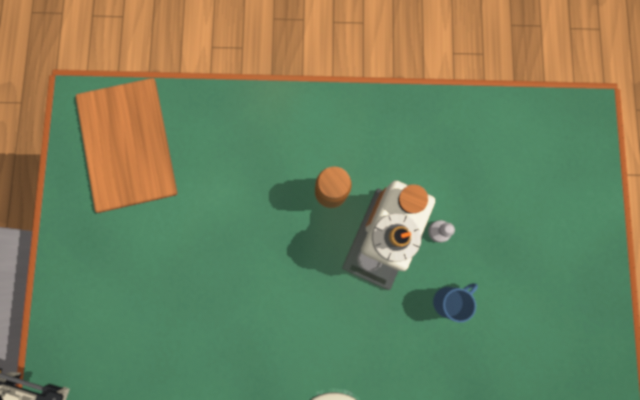

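```bash
cat > h.py <<'E'
import numpy as np
from scipy.optimize import least_squares
def proj(c,p):
    q=(c["extrinsics"]@np.r_[p,1])[:3]; return np.array([c["fx"]*q[0]/q[2]+c["cx"],c["fy"]*q[1]/q[2]+c["cy"]])
def tri(obs,p0=(.6,-.1,.25)):
    r=least_squares(lambda p:np.concatenate([proj(c,p)-uv for c,uv in obs]),p0); return r.x,r.fun
E
python3 - <<'E'
from station import cams,silhouettes
from h import *
import cv2
S=cams.read_camera("side");T=cams.read_camera("top")
us=silhouettes("screw_head",S);ut=silhouettes("screw_head",T)
a,b=us[0],ut[0]
def mid(r):
    ys,xs=np.where(r);return np.array([xs.min()+xs.max(),ys.min()+ys.max()])/2
print([np.round(x,4) for x in tri([(S,a["uv"]),(T,b["uv"])])])
print([np.round(x,4) for x in tri([(S,mid(a["region"])),(T,mid(b["region"]))])])
cv2.imwrite("pics/crops.png",np.hstack([cv2.resize(S["img"][170:250,310:410,::-1],(400,320),interpolation=2),cv2.resize(T["img"][195:275,345:445,::-1],(400,320),interpolation=2)]))
E
```

```text
[array([ 0.5404, -0.0889,  0.2125]), array([ 2.7833, -0.5894, -2.2388,  2.3097])]
[array([ 0.505 , -0.1061,  0.2356]), array([-3.1246,  0.6449,  2.547 , -2.652 ])]
```

View pics/crops.png

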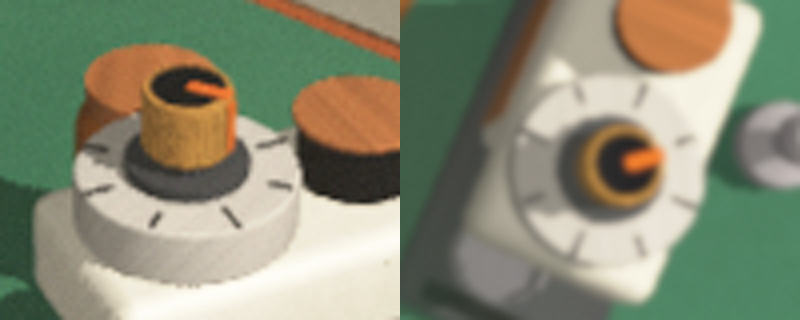

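The side view shows the brass head at about (357,198), with its black top centred near (356,191). The top view has the head at (401,235), the jar at (333,187), the funnel lid at (413,199), the tamper at (442,231) and the mug at (458,303). The orange pointer points right and slightly up in the top view, roughly −y. The bystanders are clear of the head. Next I'll triangulate and check by reprojection.

Run:
```python
from station import cams,silhouettes
from h import *
import cv2
S=cams.read_camera("side");T=cams.read_camera("top")
pt,f=tri([(S,np.array([356.0,191.1])),(T,np.array([401.5,235.3]))]); print("top face",pt.round(4),f.round(2))
# ring models: fit axis xy and head z by silhouettes extents
th=np.linspace(0,2*np.pi,60)
def ring(c,x,y,z,r): return np.array([proj(c,(x+r*np.cos(a),y+r*np.sin(a),z)) for a in th])
def bb(p): return np.r_[p.min(0),p.max(0)]
for k in range(3):
    if k: S=cams.read_camera("side");T=cams.read_camera("top")
    o=[]
    for c in(S,T):
        d=silhouettes("screw_head",c)[0]["region"];ys,xs=np.where(d);o.append(np.r_[xs.min()-.5,ys.min()-.5,xs.max()+.5,ys.max()+.5])
    m=lambda p:np.concatenate([bb(np.vstack([ring(c,p[0],p[1],p[2]+h,.021) for h in(-.016,.016)]))-b for c,b in zip((S,T),o)])
    r=least_squares(m,[.53,-.09,.249],loss="soft_l1");print(r.x.round(4),m(r.x).round(1))
# turret reprojection
im=[]
for c,(x0,y0) in((S,(310,170)),(T,(345,195))):
    g=cv2.resize(c["img"][y0:y0+80,x0:x0+100,::-1],(400,320),interpolation=2).copy()
    for z,rr,col in((.265,.021,(255,0,0)),(.233,.021,(255,0,255)),(.22,.054,(0,0,255)),(.227,.03,(0,255,255))):
        q=((ring(c,pt[0],pt[1],z,rr)-(x0,y0)+.5)*4).astype(int);cv2.polylines(g,[q],True,col,1)
    im.append(g)
cv2.imwrite("pics/fit.png",np.hstack(im))
```

```text
top face [ 0.495  -0.1228  0.2656] [ 0.51 -0.11 -0.42  0.43]
[ 0.4952 -0.1225  0.2492] [ 0.5 -1.4 -0.6  1.5 -0.2  0.2  0.3 -0.4]
[ 0.495  -0.1229  0.2517] [ 0.5 -0.4 -0.5  0.5 -0.8 -0.7  0.7  0.7]
[ 0.4942 -0.1234  0.2504] [ 0.5 -0.6  0.5  0.3 -0.7  0.7 -0.2  0.1]
```

View pics/fit.png

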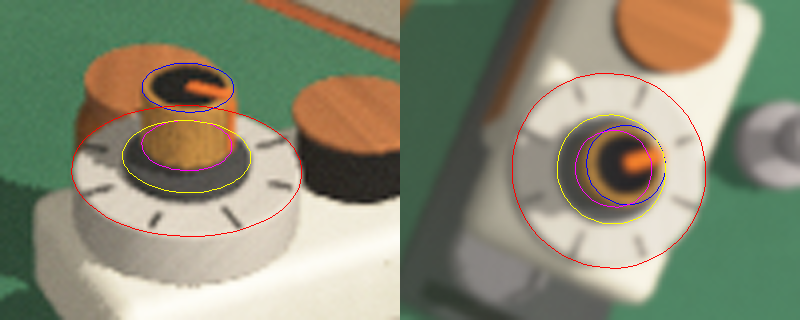

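The reprojection fits both views. The axis is at (0.495, −0.123), the top face at about 0.266, and the head's middle at about 0.250. I'll raise the tool and travel over, keeping outside the base.

```bash
echo '{"moves":[[0,0,-0.06,0],[0,0,-0.06,0],[-0.0463,-0.0354,0,0],[-0.0463,-0.0354,0,0],[-0.0463,-0.0354,0,0],[-0.0463,-0.0354,0,0],[-0.0463,-0.0354,0,0],[-0.0463,-0.0354,0,0],[-0.0463,-0.0354,0,0],[-0.0266,-0.0553,0,0],[-0.0266,-0.0553,0,0],[-0.0266,-0.0553,0,0],[-0.0266,-0.0553,0,0],[-0.0266,-0.0553,0,0],[-0.0266,-0.0553,0,0],[-0.0266,-0.0553,0,0],[0,0,0,0],[0,0,0,0]]}' | python3 -m jog 0.092 45
cat > st.py <<'E'
from station import telemetry
import numpy as np
s=telemetry.read_state();R=s["ee_rot"]
print("t",round(s["t"],2),"q",np.round(s["q"],3),"f",np.round(s["force"],2),"wt",np.round(s["wrist_torque"],3))
print("tcp",np.round(s["tcp_pos"],4),"err tool",np.round(np.array(R).T@(np.array([.495,-.123,.235])-s["tcp_pos"]),4),"cw",round(float(np.arctan2(-R[1][0],R[0][0])),4),"gap",s["finger_gap"],"tau7",s["tau"][6])
E
python3 st.py
```

```text
t: 3.85
tcp_pos: [0.4956, -0.1218, 0.3466]
ee_rot: [[-0.963, 0.269, -0.0], [0.269, 0.963, 0.001], [0.001, 0.001, -1.0]]
force: [-0.4, 0.1, -0.3]
finger_gap: 0.0917
grip_force: 0.0
t 3.85 q [ 0.054  0.116  0.149  1.755 -0.019  1.272  1.506] f [-0.37  0.07 -0.34] wt [0.06  0.023 0.031]
tcp [ 0.4956 -0.1218  0.3466] err tool [ 0.0002 -0.0014  0.1116] cw -2.8698 gap 0.09173120851715734 tau7 0.026216230471618474
```

```bash
echo '{"moves":[[0,-0.0014,0,-0.185],[0,0,0,-0.185],[0,0,0,-0.185],[0,0,0,-0.185],[0,0,0,-0.185],[0,0,0,-0.185],[0,0,0,-0.185],[0,0,0,-0.185],[0,0,0,-0.185],[0,0,0,-0.185],[0,0,0,-0.185],[0,0,0,-0.185],[0,0,0,-0.185],[0,0,0,-0.185],[0,0,0,-0.185],[0,0,0,-0.185],[0,0,0,-0.185],[0,0,0,-0.185],[0,0,0,-0.185],[0,0,0,-0.185]]}' | python3 -m jog ; echo '{"moves":[[0,0,0,-0.1],[0,0,0,0],[0,0,0,0]]}' | python3 -m jog; python3 st.py
```

```text
t: 6.35
tcp_pos: [0.4076, 0.1485, 0.0837]
ee_rot: [[0.853, -0.52, -0.031], [-0.504, -0.81, -0.3], [0.131, 0.271, -0.954]]
force: [-0.0, 0.6, -0.8]
finger_gap: 0.0917
grip_force: 0.0
t: 6.72
tcp_pos: [0.3923, 0.1574, 0.0729]
ee_rot: [[0.887, -0.461, -0.019], [-0.443, -0.84, -0.312], [0.128, 0.285, -0.95]]
force: [-0.6, 1.0, -0.0]
finger_gap: 0.0921
grip_force: 0.0
t 6.72 q [ 0.374  1.219 -1.535  2.07   1.227  1.69   2.572] f [-0.57  1.   -0.03] wt [ 0.313  0.181 -0.009]
tcp [0.3923 0.1574 0.0729] err tool [ 0.2362  0.2345 -0.0684] cw 0.4633 gap 0.09212707761642136 tau7 -0.030276241013780236
```

A negative turn raised q7 to its limit instead of lowering it, and the IK then dragged the tool away. I'll look before moving back.

```bash
python3 - <<'E'
from station import cams
import cv2,numpy as np
a=cams.read_camera("side")["img"];b=cams.read_camera("top")["img"]
cv2.imwrite("pics/rec.png",np.hstack([a[:,120:520],b[:,200:600]])[...,::-1])
E
python3 st.py
```

```text
t 6.83 q [ 0.375  1.218 -1.535  2.07   1.227  1.69   2.572] f [ 0.02 -0.72 -0.28] wt [ 0.328  0.093 -0.002]
tcp [0.3927 0.1567 0.073 ] err tool [ 0.2358  0.2337 -0.0684] cw 0.465 gap 0.09206869076410852 tau7 -0.030040370766073465
```

View pics/rec.png

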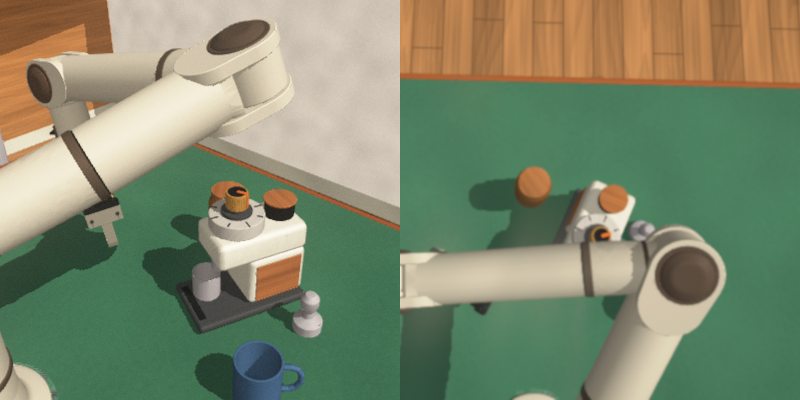

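Nothing in the scene was disturbed. The elbow has swung out to the mug side, well above it, and the gripper is in free space in front of the jar. I'll turn back gradually and watch.

```bash
echo '{"moves":[[0,0,0,0.18],[0,0,0,0.18],[0,0,0,0]]}' | python3 -m jog | head -3; python3 st.py
```

```text
t: 7.2
tcp_pos: [0.3928, 0.1561, 0.073]
ee_rot: [[0.668, -0.744, -0.019], [-0.711, -0.63, -0.313], [0.221, 0.222, -0.95]]
t 7.2 q [ 0.372  1.176 -1.505  2.07   1.205  1.647  2.228] f [ 0.29 -0.92 -0.31] wt [ 0.382  0.107 -0.01 ]
tcp [0.3928 0.1561 0.073 ] err tool [ 0.3025  0.1357 -0.0684] cw 0.8168 gap 0.0918580242858069 tau7 -1.0275254398584366
```

The commanded pose resets to the reached pose, so an 18° tilt remains, with the tips leaning to −y. Turn rows can't remove it. Pushing past the reach limit outward along +y should swing the tips back toward +y. I'll go up and over to the +y side first.

```bash
echo '{"moves":[[0.013,0.013,-0.057,0],[0.013,0.013,-0.057,0],[0.013,0.013,-0.057,0],[0.013,0.013,-0.057,0],[0.013,0.013,-0.057,0],[-0.055,-0.016,-0.0166,0],[-0.055,-0.016,-0.0166,0],[-0.055,-0.016,-0.0166,0],[-0.055,-0.016,-0.0166,0],[-0.055,-0.016,-0.0166,0],[-0.055,-0.016,-0.0166,0],[-0.055,-0.016,-0.0166,0],[-0.055,-0.016,-0.0166,0],[0,0,0,0]]}' | python3 -m jog | head -3; python3 st.py
```

```text
t: 8.95
tcp_pos: [0.2089, 0.6405, 0.3267]
ee_rot: [[0.65, -0.759, -0.029], [-0.718, -0.601, -0.351], [0.249, 0.249, -0.936]]
t 8.95 q [-0.872  0.928 -1.115  0.96   0.723  1.977  2.125] f [-0.7  -0.4  -0.06] wt [0.396 0.176 0.029]
tcp [0.2089 0.6405 0.3267] err tool [0.7112 0.2192 0.3454] cw 0.8347 gap 0.09178891392016435 tau7 -0.07309990469366312
```

```bash
echo '{"moves":[[-0.039,-0.016,-0.036,0],[-0.039,-0.016,-0.036,0],[-0.039,-0.016,-0.036,0],[0,0,0,0]]}' | python3 -m jog | head -3; python3 st.py
```

```text
t: 9.45
tcp_pos: [0.2049, 0.6895, 0.3167]
ee_rot: [[0.625, -0.778, -0.064], [-0.723, -0.546, -0.422], [0.293, 0.311, -0.904]]
t 9.45 q [-1.245  0.932 -0.282  0.658  0.227  2.012  2.389] f [-0.86 -0.11  0.34] wt [0.494 0.095 0.038]
tcp [0.2049 0.6895 0.3167] err tool [0.745  0.193  0.3983] cw 0.8579 gap 0.09216877721006007 tau7 0.3961845673620701
```

```bash
echo '{"moves":[[0.016,0.017,-0.05,0],[0.016,0.017,-0.05,0],[0.016,0.017,-0.05,0],[0.016,0.017,-0.05,0],[0,0,0,0]]}' | python3 -m jog | head -3; python3 st.py
```

```text
t: 10.07
tcp_pos: [0.1884, 0.6308, 0.4574]
ee_rot: [[0.631, -0.775, -0.033], [-0.739, -0.588, -0.329], [0.236, 0.232, -0.944]]
t 10.07 q [-1.458  0.664  0.262  0.807 -0.088  2.016  2.572] f [ 0.08  0.84 -0.11] wt [ 0.42   0.103 -0.031]
tcp [0.1884 0.6308 0.4574] err tool [0.6981 0.1539 0.4479] cw 0.8638 gap 0.09169541611437354 tau7 -0.03982646972872317
```

```bash
echo '{"moves":[[0,0,0,0.18],[0,0,0,0.18],[0,0,0,0.18],[0,0,-0.03,0.18],[0,0,-0.04,0.18],[0,0,-0.04,0.18],[0,0,-0.04,0.18],[0,0,-0.04,0],[0,0,0,0]]}' | python3 -m jog | head -3; python3 st.py
```

```text
t: 11.2
tcp_pos: [0.1799, 0.6241, 0.5399]
ee_rot: [[-0.545, -0.838, 0.01], [-0.822, 0.532, -0.202], [0.164, -0.119, -0.979]]
t 11.2 q [-1.482  0.553  0.267  0.778 -0.071  2.015  1.302] f [ 0.45 -0.3  -0.01] wt [0.298 0.102 0.042]
tcp [0.1799 0.6241 0.5399] err tool [ 0.3926 -0.6255  0.4528] cw 2.1562 gap 0.09154346063096508 tau7 -0.005708459357265383
```

```bash
echo '{"moves":[[0,0,-0.05,0],[0,0,-0.05,0],[0,0,-0.04,0],[0,0,0,0]]}' | python3 -m jog | head -3; python3 st.py
```

```text
t: 11.7
tcp_pos: [0.1707, 0.6102, 0.6051]
ee_rot: [[-0.546, -0.837, 0.044], [-0.836, 0.54, -0.099], [0.059, -0.09, -0.994]]
t 11.7 q [-1.526  0.465  0.313  0.76  -0.072  2.015  1.298] f [0.53 1.43 0.36] wt [0.162 0.125 0.013]
tcp [0.1707 0.6102 0.6051] err tool [ 0.4139 -0.6339  0.4545] cw 2.1494 gap 0.09165426433088202 tau7 -0.033413555938750505
```

```bash
echo '{"moves":[[0,0,0.05,0],[0.03,0.046,-0.002,0],[0.03,0.046,-0.002,0],[0.03,0.046,-0.002,0],[0.03,0.046,-0.002,0],[0.03,0.046,-0.002,0],[0.03,0.046,-0.002,0],[0.03,0.046,-0.002,0],[0.02,0.03,-0.002,0],[0,0,0,0]]}' | python3 -m jog | head -3; python3 st.py
```

```text
t: 12.95
tcp_pos: [-0.252, 0.6046, 0.5472]
ee_rot: [[-0.541, -0.84, 0.043], [-0.838, 0.534, -0.109], [0.069, -0.095, -0.993]]
t 12.95 q [-2.086  0.499  0.168  0.826 -0.085  1.939  0.612] f [ 0.66 -0.31 -0.47] wt [0.238 0.142 0.017]
tcp [-0.252   0.6046  0.5472] err tool [ 0.1841 -0.9866  0.4214] cw 2.144 gap 0.09188401028308442 tau7 -0.2357726264744997
```

```bash
echo '{"moves":[[0,0,-0.05,0],[0,0,-0.05,0],[0,0,-0.04,0],[0,0,0,0]]}' | python3 -m jog | head -3; python3 st.py
```

```text
t: 13.45
tcp_pos: [-0.2402, 0.5895, 0.6328]
ee_rot: [[-0.546, -0.838, 0.008], [-0.838, 0.546, -0.023], [0.015, -0.02, -1.0]]
t 13.45 q [-2.078  0.441  0.166  0.715 -0.078  2.015  0.604] f [ 0.4  -0.67 -1.02] wt [0.119 0.059 0.009]
tcp [-0.2402  0.5895  0.6328] err tool [ 0.1894 -0.9969  0.4204] cw 2.1486 gap 0.09186642297716681 tau7 0.0042030782788060606
```

```bash
echo '{"moves":[[0,0,-0.03,0],[0,0,0,0]]}' | python3 -m jog | head -3; python3 st.py
```

```text
t: 13.7
tcp_pos: [-0.2389, 0.5845, 0.6443]
ee_rot: [[-0.545, -0.838, 0.001], [-0.838, 0.545, -0.006], [0.004, -0.005, -1.0]]
t 13.7 q [-2.083  0.423  0.171  0.714 -0.078  2.015  0.604] f [-0.65  1.1   0.94] wt [0.118 0.111 0.002]
tcp [-0.2389  0.5845  0.6443] err tool [ 0.1911 -0.9991  0.4148] cw 2.1475 gap 0.09170558520617032 tau7 0.0010961959924316034
```

```bash
echo '{"moves":[[0,0,0.03,0.15],[0,0,0.03,0.15],[0,0,0.03,0.1525],[-0.041,-0.0201,0.0149,0],[-0.041,-0.0201,0.0149,0],[-0.041,-0.0201,0.0149,0],[-0.041,-0.0201,0.0149,0],[-0.041,-0.0201,0.0149,0],[-0.041,-0.0201,0.0149,0],[-0.041,-0.0201,0.0149,0],[-0.041,-0.0201,0.0149,0],[-0.041,-0.0201,0.0149,0],[0,0,0,0]]}' | python3 -m jog | head -3; python3 st.py
```

```text
t: 15.32
tcp_pos: [0.176, 0.6165, 0.4168]
ee_rot: [[-0.861, -0.509, 0.004], [-0.509, 0.861, -0.013], [0.003, -0.014, -1.0]]
t 15.32 q [-1.624  0.37   0.409  1.313 -0.136  1.498  0.877] f [-0.94 -0.34 -0.75] wt [ 0.026  0.053 -0.001]
tcp [0.176  0.6165 0.4168] err tool [ 0.101  -0.7964  0.1929] cw 2.6079 gap 0.09162329925457936 tau7 0.347566707059741
```

```bash
echo '{"moves":[[-0.0065,-0.05,0.005,0],[-0.0065,-0.05,0.005,0],[-0.0065,-0.05,0.005,0],[-0.0065,-0.05,0.005,0],[-0.0065,-0.05,0.005,0],[-0.0065,-0.05,0.005,0],[-0.0065,-0.05,0.005,0],[-0.0065,-0.05,0.005,0],[0.0192,-0.0498,0.003,0],[0.0192,-0.0498,0.003,0],[0.0192,-0.0498,0.003,0],[0.0192,-0.0498,0.003,0],[0.0192,-0.0498,0.003,0],[0.0192,-0.0498,0.003,0],[0.0192,-0.0498,0.003,0],[0.0192,-0.0498,0.003,0],[0,0,0,0],[0,0,0,0]]}' | python3 -m jog | head -3; python3 st.py
```

```text
t: 17.58
tcp_pos: [0.4953, -0.1171, 0.3618]
ee_rot: [[-0.856, -0.516, 0.001], [-0.516, 0.856, -0.007], [0.003, -0.007, -1.0]]
t 17.57 q [-0.737  0.153  1.029  1.757 -0.129  1.304  2.434] f [0.56 0.15 0.3 ] wt [ 0.098  0.033 -0.02 ]
tcp [ 0.4953 -0.1171  0.3618] err tool [ 0.003  -0.004   0.1268] cw 2.5992 gap 0.09149240065634508 tau7 0.029159265104681253
```

```bash
echo '{"moves":[[0.003,-0.004,0,0],[0,0,0.04,0],[0,0,0.04,0],[0,0,0.03,0],[0,0,0.0165,0],[0,0,0,0],[0,0,0,0]]}' | python3 -m jog | head -3; python3 st.py
```

```text
t: 18.45
tcp_pos: [0.4958, -0.124, 0.2365]
ee_rot: [[-0.856, -0.517, 0.003], [-0.517, 0.856, -0.008], [0.001, -0.009, -1.0]]
t 18.45 q [-0.564  0.286  0.894  1.923 -0.25   1.044  2.55 ] f [ 0.32 -0.94  0.77] wt [-0.009  0.082 -0.02 ]
tcp [ 0.4958 -0.124   0.2365] err tool [0.0002 0.0013 0.0015] cw 2.5988 gap 0.09180545861118097 tau7 -0.00026697163775679655
```

```bash
echo '{"moves":[[0,0.0013,0,0.1],[0,0,0,0]]}' | python3 -m jog|head -2; python3 st.py
python3 - <<'E'
from station import cams
import cv2,numpy as np
a=cams.read_camera("side")["img"];b=cams.read_camera("top")["img"]
f=lambda i,x,y:cv2.resize(i[y:y+110,x:x+100],(400,440),interpolation=2)
cv2.imwrite("pics/pre.png",np.hstack([f(a,310,130),f(b,345,180)])[...,::-1])
E
```

```text
t: 18.7
tcp_pos: [0.4952, -0.1231, 0.2366]
t 18.7 q [-0.583  0.289  0.916  1.926 -0.258  1.045  2.456] f [-0.15  0.62 -0.76] wt [0.051 0.003 0.049]
tcp [ 0.4952 -0.1231  0.2366] err tool [0.0002 0.0002 0.0016] cw 2.6985 gap 0.09185151364328865 tau7 -0.5243174359202385
```

View pics/pre.png

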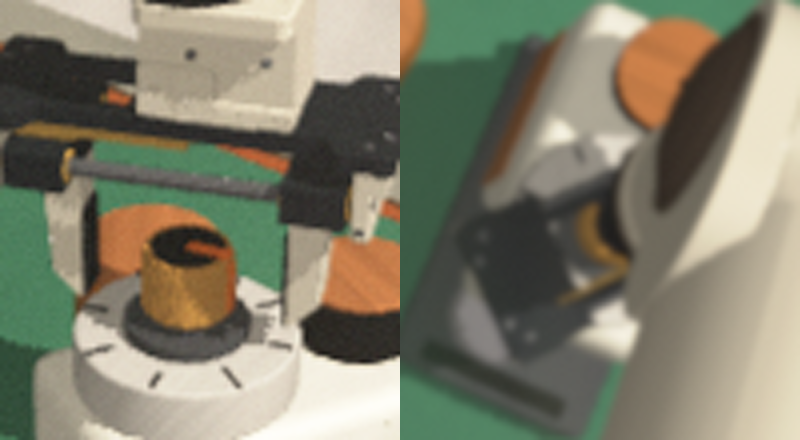

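The head at crop (186,270) stands midway between the fingers, at (80,250) and (300,260). Nothing touches. I'll close with 45 N.

```bash
echo '{"moves":[[0,0,0,0],[0,0,0,0],[0,0,0,0],[0,0,0,0],[0,0,0,0],[0,0,0,0],[0,0,0,0],[0,0,0,0]]}' | python3 -m jog 0.03 45; python3 st.py
```

```text
t: 19.8
tcp_pos: [0.4943, -0.123, 0.2356]
ee_rot: [[-0.904, -0.428, 0.002], [-0.428, 0.904, -0.007], [0.002, -0.008, -1.0]]
force: [-1.5, 0.9, 1.3]
finger_gap: 0.0412
grip_force: 45.0
t 19.8 q [-0.582  0.29   0.915  1.927 -0.258  1.045  2.456] f [-1.47  0.93  1.32] wt [ 0.528  0.412 -0.072]
tcp [ 0.4943 -0.123   0.2356] err tool [-0.0006 -0.0003  0.0006] cw 2.6998 gap 0.041227910922540655 tau7 -0.001479352758906316
```

```bash
echo '{"moves":[[0,0,0,0.1],[0,0,0,0.15],[0,0,0,0.15],[0,0,0,0.15],[0,0,0,0.15],[0,0,0,0.1],[0,0,0,0]]}' | python3 -m jog |head -2; python3 st.py
```

```text
t: 20.68
tcp_pos: [0.4942, -0.1219, 0.2356]
t 20.68 q [-0.712  0.357  1.101  1.93  -0.357  1.069  1.751] f [-3.09  4.51  3.64] wt [1.026 0.667 0.033]
tcp [ 0.4942 -0.1219  0.2356] err tool [-0.0011 -0.0008  0.0006] cw -2.7833 gap 0.04132583628556498 tau7 -0.4129454679787159
```

```bash
echo '{"moves":[[0,0,0,0.1],[0,0,0,0.15],[0,0,0,0.15],[0,0,0,0.15],[0,0,0,0.15],[0,0,0,0.15],[0,0,0,0.15],[0,0,0,0.15],[0,0,0,0.1],[0,0,0,0]]}' | python3 -m jog |head -2; python3 st.py
```

```text
t: 21.92
tcp_pos: [0.4954, -0.1209, 0.2356]
t 21.93 q [-0.855  0.572  1.406  1.931 -0.613  1.176  0.745] f [1.15 6.17 2.78] wt [1.556 0.156 0.064]
tcp [ 0.4954 -0.1209  0.2356] err tool [-0.0021 -0.0004  0.0006] cw -1.5347 gap 0.04133195934517065 tau7 -0.38204376585781574
```

```bash
echo '{"moves":[[-0.001,0,0,0.06],[0,0,0,0.06],[0,0,0,0]]}' | python3 -m jog |head -2; python3 st.py
```

```text
t: 22.3
tcp_pos: [0.4956, -0.121, 0.2356]
t 22.3 q [-0.858  0.598  1.43   1.93  -0.641  1.193  0.653] f [1.31 8.67 4.52] wt [1.965 0.092 0.051]
tcp [ 0.4956 -0.121   0.2356] err tool [-0.0021 -0.0003  0.0006] cw -1.4159 gap 0.04162571746213852 tau7 -0.25955479592084885
```

```bash
python3 st.py | head -1
```

```text
t 22.3 q [-0.858  0.598  1.43   1.93  -0.641  1.193  0.653] f [1.31 8.67 4.52] wt [1.965 0.092 0.051]
```

```bash
echo '{"moves":[[0.002,0,0,0.06],[0,0,0,0.06],[0,0,0,0]]}' | python3 -m jog |head -1; python3 st.py
```

```text
t: 22.68
t 22.68 q [-0.866  0.624  1.455  1.931 -0.665  1.207  0.554] f [2.28 5.2  1.66] wt [ 1.249 -0.139  0.014]
tcp [ 0.4958 -0.1209  0.2356] err tool [-0.0023 -0.0002  0.0007] cw -1.2956 gap 0.041487848669945836 tau7 -0.32296481542289257
```

```bash
echo '{"moves":[[0.001,0,0,0.06],[0,0,0,0.06],[0,0,0,0]]}' | python3 -m jog |head -1; python3 st.py
```

```text
t: 23.05
t 23.05 q [-0.871  0.646  1.475  1.931 -0.687  1.221  0.454] f [ 3.4   2.31 -0.7 ] wt [ 0.832 -0.412  0.091]
tcp [ 0.4959 -0.1208  0.2357] err tool [-0.0023 -0.      0.0007] cw -1.1756 gap 0.04127700530000965 tau7 -0.33487625420093536
```

```bash
echo '{"moves":[[0,0,0,0.06],[0,0,0,0.06],[0,0,0,0]]}' | python3 -m jog |head -1; python3 st.py
```

```text
t: 23.42
t 23.43 q [-0.872  0.666  1.492  1.931 -0.706  1.233  0.352] f [ 4.34  2.25 -0.98] wt [ 0.796 -0.58   0.112]
tcp [ 0.4961 -0.1209  0.2357] err tool [-0.0023  0.0001  0.0007] cw -1.0556 gap 0.0413919993187071 tau7 -0.2828177623450756
```

Run:
```python
print("check previous output before next step")
```

```text
check previous output before next step
```

```bash
echo '{"moves":[[0,0,0,0.06],[0,0,0,0.05],[0,0,0,0]]}' | python3 -m jog |head -1; python3 st.py
```

```text
t: 23.8
t 23.8 q [-0.873  0.681  1.504  1.931 -0.72   1.243  0.255] f [ 3.89  2.55 -1.4 ] wt [ 0.787 -0.724  0.036]
tcp [ 0.4962 -0.121   0.2357] err tool [-0.0023  0.0002  0.0007] cw -0.9457 gap 0.041036308970208386 tau7 -0.2563776634633541
```

```bash
echo '{"moves":[[0,0,0,0.06],[0,0,0,0.06],[0,0,0,0]]}' | python3 -m jog |head -1; python3 st.py
```

```text
t: 24.18
t 24.18 q [-0.874  0.694  1.515  1.931 -0.733  1.252  0.147] f [ 6.36  2.76 -2.  ] wt [ 0.705 -0.854  0.056]
tcp [ 0.4963 -0.121   0.2357] err tool [-0.0023  0.0003  0.0007] cw -0.8256 gap 0.04116987716503014 tau7 -0.2951057441532612
```

```bash
echo '{"moves":[[0,0,0,0.06],[0,0,0,0.06],[0,0,0,0]]}' | python3 -m jog |head -1; python3 st.py
```

```text
t: 24.55
t 24.55 q [-0.874  0.705  1.523  1.931 -0.743  1.26   0.036] f [ 5.61  2.09 -2.38] wt [ 0.656 -0.942  0.082]
tcp [ 0.4964 -0.1212  0.2357] err tool [-0.0023  0.0005  0.0007] cw -0.7056 gap 0.04143663964889518 tau7 -0.3002487402409315
```

```bash
echo '{"moves":[[0,0,0,0.06],[0,0,0,0.06],[0,0,0,0]]}' | python3 -m jog |head -1; python3 st.py
```

```text
t: 24.92
t 24.93 q [-0.874  0.713  1.53   1.931 -0.75   1.265 -0.077] f [ 6.71  0.72 -3.42] wt [ 0.63  -1.091  0.031]
tcp [ 0.4966 -0.1213  0.2357] err tool [-0.0023  0.0006  0.0007] cw -0.5855 gap 0.04123036126683232 tau7 -0.3040754981338978
```

```bash
echo '{"moves":[[0,0,0,0.06],[0,0,0,0.06],[0,0,0,0]]}' | python3 -m jog |head -1; python3 st.py
```

```text
t: 25.3
t 25.3 q [-0.874  0.719  1.535  1.931 -0.756  1.269 -0.192] f [ 6.82  0.88 -3.75] wt [ 0.564 -1.136  0.061]
tcp [ 0.4967 -0.1214  0.2357] err tool [-0.0022  0.0007  0.0007] cw -0.4654 gap 0.041400546604441923 tau7 -0.30664614401757717
```

```bash
echo '{"moves":[[0,0,0,0.06],[0,0,0,0.06],[0,0,0,0]]}' | python3 -m jog |head -1; python3 st.py
```

```text
t: 25.68
t 25.68 q [-0.874  0.724  1.538  1.931 -0.761  1.272 -0.308] f [ 7.   -0.07 -4.48] wt [ 0.502 -1.285  0.09 ]
tcp [ 0.4968 -0.1215  0.2357] err tool [-0.0021  0.0008  0.0007] cw -0.3454 gap 0.04102497299970431 tau7 -0.3083262965083122
```

```bash
echo '{"moves":[[0,0,0,0.06],[0,0,0,0.06],[0,0,0,0]]}' | python3 -m jog |head -1; python3 st.py
```

```text
t: 26.05
t 26.05 q [-0.874  0.728  1.541  1.931 -0.764  1.275 -0.425] f [ 8.04 -0.62 -4.55] wt [ 0.381 -1.407  0.231]
tcp [ 0.4968 -0.1217  0.2357] err tool [-0.0021  0.0009  0.0007] cw -0.2256 gap 0.04152354972661546 tau7 -0.41074521839618683
```

Contact: the wrist torque about z has risen to 0.23. Smaller steps now.

```bash
echo '{"moves":[[0,0,0,0.03],[0,0,0,0],[0,0,0,0]]}' | python3 -m jog |head -1; python3 st.py
```

```text
t: 26.42
t 26.43 q [-0.874  0.728  1.542  1.931 -0.765  1.275 -0.453] f [ 7.82  0.15 -5.08] wt [ 0.315 -1.395  0.319]
tcp [ 0.4969 -0.1217  0.2357] err tool [-0.0021  0.0009  0.0008] cw -0.1965 gap 0.041194690369244204 tau7 -0.293497983366251
```

```bash
echo '{"moves":[[0,0,0,0.03],[0,0,0,0],[0,0,0,0]]}' | python3 -m jog |head -1; python3 st.py
```

```text
t: 26.8
t 26.8 q [-0.874  0.729  1.542  1.931 -0.765  1.276 -0.482] f [ 6.03 -1.02 -4.98] wt [ 0.256 -1.361  0.428]
tcp [ 0.4969 -0.1218  0.2358] err tool [-0.0021  0.0009  0.0008] cw -0.1668 gap 0.041212485254762544 tau7 -0.42538510635495186
```

Firm at about 0.43 N m and held. By the slope, the burrs first meet at cw ≈ −0.24, so the quarter turn ends at cw ≈ −1.81, which is 1.644 rad back.

```bash
echo '{"moves":[[0,0,0,-0.1],[0,0,0,-0.15],[0,0,0,-0.15],[0,0,0,-0.15],[0,0,0,-0.15],[0,0,0,-0.15],[0,0,0,-0.15],[0,0,0,-0.15],[0,0,0,-0.15],[0,0,0,-0.15],[0,0,0,-0.1],[0,0,0,-0.094],[0,0,0,0],[0,0,0,0],[0,0,0,0]]}' | python3 -m jog |head -1; python3 st.py
```

```text
t: 28.68
t 28.68 q [-0.759  0.394  1.175  1.93  -0.406  1.083  0.82 ] f [1.14 5.81 2.64] wt [ 1.189  0.039 -0.036]
tcp [ 0.4951 -0.1209  0.2356] err tool [-0.002  -0.0006  0.0006] cw -1.8069 gap 0.041652057089159936 tau7 0.003337967427796684
```

Now release and lift straight up.

```bash
echo '{"moves":[[0,0,0,0],[0,0,0,0],[0,0,0,0],[0,0,0,0],[0,0,0,0],[0,0,0,0],[0,0,0,0]]}' | python3 -m jog 0.092 |tail -2; echo '{"moves":[[0,0,-0.03,0],[0,0,-0.05,0],[0,0,-0.05,0],[0,0,-0.05,0],[0,0,0,0],[0,0,0,0]]}' | python3 -m jog|head -2
python3 - <<'E'
from station import cams
import cv2,numpy as np
a=cams.read_camera("side")["img"]
cv2.imwrite("pics/end.png",np.hstack([cv2.resize(a[170:250,310:410],(400,320),interpolation=2),cv2.resize(a[80:400,240:640],(400,320))])[...,::-1])
E
```

```text
finger_gap: 0.0915
grip_force: 0.0
t: 30.3
tcp_pos: [0.4944, -0.1196, 0.415]
```

View pics/end.png

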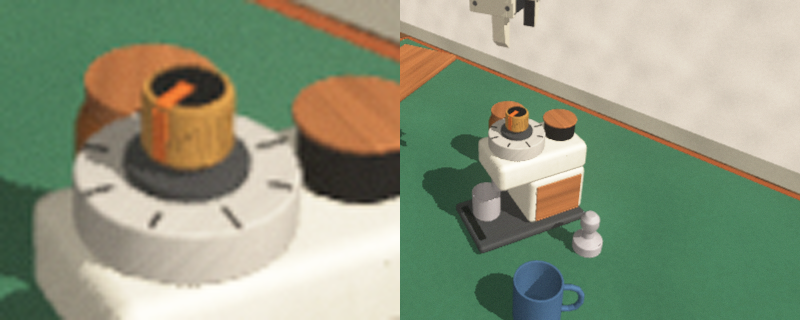

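The pointer has moved from right (225,92) to lower-left (160,103). That is about 100° clockwise net, as commanded, so the grip did not slip. The bystanders are in place and the gripper is clear.

```bash
python3 -c "
from station import env
print(env.job_done())"
```

```text
the job is handed in; nothing more can be done
None
```

The thumbscrew was closed to firm burr contact at about 0.43 N m, backed off a quarter turn from first meeting and released; the job is handed in with no verdict shown, and the one slip, an early wrong-way wrist turn that ran joint 7 to its limit (it read 2.572 against 2.57), was recovered without touching anything.

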